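# Bin the spoiled garlic and hold the waste caddy's dial at run

## Robot

A 6-joint arm with a two-finger parallel gripper is mounted at the origin on a cart in front of the work surface, level with it; the furniture and walls round the work are solid. World frame = base frame: x ahead of the robot, y to its left, z up, the work surface at z = 0. Lengths are in m, angles in rad, forces in N, time in s.
With the tool pointing down it reaches from about 0.375 to 0.9 m from the base axis. Payload 3.1 kg.
Tool frame: the origin (TCP) lies at the very end of the fingers, on their centre line; the grasp point (between the pads) lies 19 mm behind it (manip.pinch_z is the distance from the TCP to the grasp point, in m); z points along the fingers, y is the direction in which the jaws open and shut (so a half turn about z gives the same grasp; the last joint's range is limited). The gripper opens to 85 mm and grips with 20 to 120 N. Pads are 22 mm wide; open, the fingers measure 114 mm over their backs; the gripper's body (76 mm by 85 mm) begins 54 mm behind the grasp point. The pads swing forward as they close: fully open they stand 13 mm farther back than shut.
Start: joints at [1.091, 0.527, 1.433, -0, 1.181, -0.178], TCP at [0.185, 0.597, 0.231] pointing down, gripper open.
Joint ranges: [-3.08, 3.08], [-0.75, 2.2], [0.22, 2.44], [-1.43, 4.57], [0, 2.65], [-2.85, 2.85]. Speed limits (rad/s): [2.79, 2.79, 3.14, 3.14, 3.14, 3.14].

## Interface

Orientations are given as a unit quaternion [x, y, z, w].
In Python, from station import manip gives the robot as it stands.
- The arm moves only by the tool drive_tool, never from a script. Its argument "increments" is a list of rows, each a list of 7 numbers: the closure in counts, from 0 (fully open) to 255 (shut), then the shift along the tool's x, y, z in cm, then the turn, a rotation vector about the tool's x, y, z in rad. A call has 1 to 20 rows; each row is the pose to reach, as a shift and turn from the pose commanded when the call began, along the tool's axes at that moment; what a row does not reach only later rows make up. A row lasts 1/10 s, in which the tool goes at most 50 mm and 8.59 degrees, less where a joint would pass 70% of its speed; a pose out of reach is approached as far as the arm can. A call with a gripper value outside its range is refused whole. The fingers move at their own pace and stop on an object; "force" is the grip in N (left out, the last holds). Time passes only in rows, so rows that repeat a pose let the fingers close. It gives the time, the measured TCP pose, the force and the opening at its end, in the units of the state.
- manip.sense(): the state, without advancing time (a new reading comes with each control period).
- manip.snapshot(name): name is "scene" or "top" or "wrist"; returns the picture (400x640x3 uint8, red, green, blue); there is no depth.
- manip.camera_model(name): a dict with "mtx" (3x3 intrinsics, pixels), "k1" (the pictures are not rectified: a ray, as slopes to the right and down, at radius r is drawn at 1 + k1 r^2 times it, then the intrinsics apply), "cam_to_world" (4x4, takes a point from camera to world coordinates). Camera axes: x right, y down, z forward; pixel columns grow to the right and rows downward; lengths in m; the calibration is good to about 2 mm. A picture is of the moment at which its call begins: read the wrist's pose just before it. camera_model takes no time and is no camera call; for the wrist camera it gives the pose at the moment of the call.
- manip.sign_off(): hands the job in, once; it reports no verdict.
The state is a dict: "t": time; "q": joint angles; "qd": joint speeds; "tau": joint torques, N m; "tcp_pos": TCP position; "tool_rot": TCP orientation; "force": force on the tool from outside, world axes, zero at the start; "ft_torque": the same for the moment, N m; "finger_gap": opening from 0.0 (shut) to 1.0 (fully open).
Only numpy, scipy, OpenCV 4.12 (cv2) and the standard library are available. Lean on these libraries where they do the work, as an engineer would, in place of code of your own. Each camera call takes 0.05 s, during which the arm holds its last target. There are 200 camera calls.

## Task

Drop the garlic bulb, which has gone off, into the open well of the food-waste caddy. Then turn the caddy's dial clockwise past its first two clicks to the third one, at the end of its travel, and keep hold of it there: the dial springs back when let go, so finish still holding it at the third click. Leave the lemon and the kitchen timer where they are.

Things in the scene. Friction and masses are not known exactly. Their poses are not given: they have to be found in the camera images.
- garlic: Whole garlic bulb, pale, round with a pointed top, 56 mm across and 56 mm high, 35 g, standing loose on the worktop in a row with a lemon and a kitchen timer (0.10 m or more between centres), in front of a 56 mm high wooden board whose near edge lies at x = 0.48 m. Origin at the centre of its underside, z up.
- garlic_mid (a point): Middle of the garlic bulb, 28 mm above its underside: the height to grip it.
- lemon: Bystander: a loose yellow lemon, 67x54x54 mm, beside the garlic; origin at its underside. Leave it where it is.
- timer: Bystander: a loose round wind-up kitchen timer, 67 mm across, 58 mm high, beside the garlic; origin at its underside. Leave it where it is.
- caddy: Countertop food-waste caddy, white, 260 mm long (its x), 160 mm wide (its y), 110 mm high, fixed to the worktop. Origin at the centre of its underside; x points from the dial end (near the robot) to the open well at the far end, z up. The top is level, 110 mm above the worktop; the dial axis stands at x = -88 mm, y = 0.
- well_floor (a point): Centre of the inner floor of the caddy's open well, 24 mm above the worktop, axes as the caddy's. The well is a rectangle 134 mm (x) by 124 mm (y), 86 mm deep, open at the top, walls 18 mm thick.
- dial_grip (a point): On the dial's upright axis at grip height, 30 mm above the caddy's top. The dial: a disc 54 mm across, 8 mm high, with an upright bar grip across it 50 mm long, 14 mm wide, its top 36 mm above the caddy's top. The point turns with the dial; its x axis runs along the bar to the pointer end (white line), which at rest stands 0.6 rad anticlockwise (from above) of the caddy's x axis.
- dial (a joint): Angle of the dial, rad: 0 at rest, growing as it is turned clockwise seen from above. Clicks (ribs on the deck) at 0.4, 0.8 and, third, 1.20; end stop at 1.22. A spring turns it back all the way to 0 whenever it is let go, from any click (in about a second); turning takes up to about 0.17 N m.
Not all that is in view belongs to the job. Leave any pink look-alike of the garlic alone.

How it is judged:
By the outcome, as a careful person would: the job done as asked, in the order asked, and still so for the second after the job is handed in, while the arm keeps its last pose, push and grip.
It also fails if it takes over 51 s, if anything falls off the work surface, if the arm or the gripper's body presses on something with over 40 N, if the wrist force passes 120 N, or if a joint passes its speed limit or range.

## Working session

There is one attempt and no reset: what is moved stays moved. The work goes in short steps, Python scripts to look and compute and a tool call to move; the robot and the scene stay as the last step left them, time stands still between calls to the robot, and variables do not carry over. Pictures are saved under pics/ and viewed, about 8 in all and at most 12, crops included, and the job is handed in when it is done.

Besides the shell and the picture viewer there is one more tool, called by a JSON object that holds its "fn" and its "kwargs", one argument or row to a line. drive_tool: Moves the arm, as the interface text tells. Its arguments: {"type":"object","properties":{"increments":{"type":"array","items":{"type":"array","items":{"type":"number"}}},"force":{"type":"number"}},"required":["increments"]}

```bash
mkdir -p pics; ls; python3 - <<'E'
from station import manip
import cv2
for n in("scene","top"):
    im=manip.snapshot(n); cv2.imwrite(f"pics/{n}1.png",im[:,:,::-1])
    c=manip.camera_model(n); print(n,c)
s=manip.sense(); print(s); print(manip.pinch_z)
E
```

```text
pics
scene {'mtx': array([[409.14562048,   0.        , 321.48735915],
       [  0.        , 409.14562048, 199.60392823],
       [  0.        ,   0.        ,   1.        ]]), 'k1': -0.031718500514879934, 'cam_to_world': array([[ 0.71316202, -0.42836579,  0.55488979, -0.11042824],
       [-0.70086976, -0.42050407,  0.57615789, -0.52765021],
       [-0.01347291, -0.7997994 , -0.60011616,  0.75151417],
       [ 0.        ,  0.        ,  0.        ,  1.        ]])}
top {'mtx': array([[409.86628313,   0.        , 319.95793852],
       [  0.        , 409.86628313, 201.27300796],
       [  0.        ,   0.        ,   1.        ]]), 'k1': -0.003117921095109298, 'cam_to_world': array([[ 0.08760958, -0.97503419,  0.20404138,  0.32477874],
       [-0.99614123, -0.08682335,  0.01281985,  0.0777632 ],
       [ 0.00521576, -0.20437718, -0.97887832,  1.08591831],
       [ 0.        ,  0.        ,  0.        ,  1.        ]])}
{'t': 0.1, 'q': array([ 1.09149025e+00,  5.28375218e-01,  1.43379647e+00,  3.35263905e-05,
        1.18141506e+00, -1.78488059e-01]), 'qd': array([ 9.41929978e-04, -2.58505374e-03, -2.46731535e-03, -6.60322054e-05,
        1.17932870e-03,  6.52585326e-04]), 'tau': array([-3.43951097e-04, -4.43306565e+01, -1.78586233e+01, -2.20489783e-04,
        3.92514310e-03, -2.53557815e-06]), 'tcp_pos': array([0.18483615, 0.59635484, 0.23042315]), 'tool_rot': array([ 1.49848769e-01,  9.88708426e-01, -9.38598103e-04, -3.36716964e-04]), 'force': array([-0.08267341,  0.48800184, -0.42764201]), 'ft_torque': array([-0.0852225 ,  0.02546237,  0.00165665]), 'finger_gap': 0.996412553695563}
0.0187
```

View pics/top1.png

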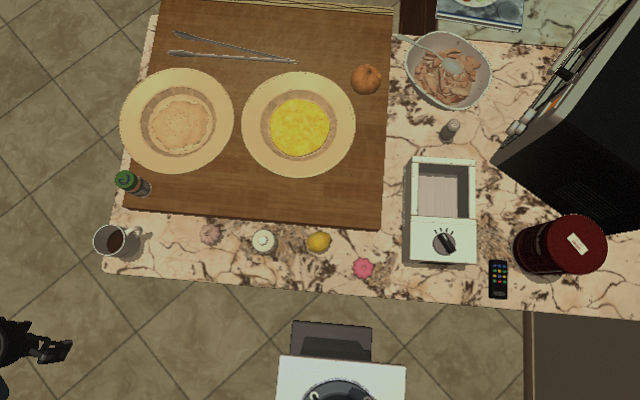

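View pics/scene1.png

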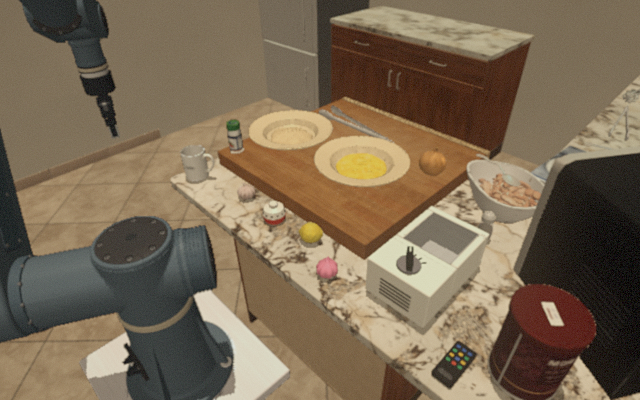

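Row at the top view: the pale bulb at (212,234), the timer at (264,241), the lemon at (318,242) and a pink bulb at (363,267). The pale one should be the garlic; the pink one is the look-alike. I'll confirm this in a single composite of crops that also shows the caddy.

```bash
cat > h.py <<'E'
import numpy as np, cv2
from station import manip
def ray(n,uv,c=None):
    c=c or manip.camera_model(n); K=c["mtx"]; k=c["k1"]
    d=np.array([k,0,0,0,0.])
    p=cv2.undistortPoints(np.array(uv,float).reshape(-1,1,2),K,d).reshape(-1,2)
    T=c["cam_to_world"]; return T[:3,3],np.c_[p,np.ones(len(p))]@T[:3,:3].T
def plane(n,uv,z,c=None):
    o,d=ray(n,uv,c); return o+d*((z-o[2])/d[:,2:])
E
python3 - <<'E'
from h import *
t=cv2.imread("pics/top1.png"); s=cv2.imread("pics/scene1.png")
a=cv2.resize(t[205:265,185:285],None,fx=4,fy=4,interpolation=cv2.INTER_CUBIC)
b=cv2.resize(s[165:225,220:320],None,fx=4,fy=4,interpolation=cv2.INTER_CUBIC)
c=cv2.resize(t[150:270,395:485],(360,480),interpolation=cv2.INTER_CUBIC)
cv2.imwrite("pics/c1.png",np.hstack([np.vstack([a,b]),c]))
print(plane("top",[[212,234],[264,241],[318,242],[363,267]],.028).round(3))
print(plane("scene",[[247,193]],.028).round(3))
E
```

```text
[[ 0.434  0.363  0.028]
 [ 0.428  0.226  0.028]
 [ 0.438  0.087  0.028]
 [ 0.384 -0.033  0.028]]
[[0.424 0.352 0.028]]
```

View pics/c1.png

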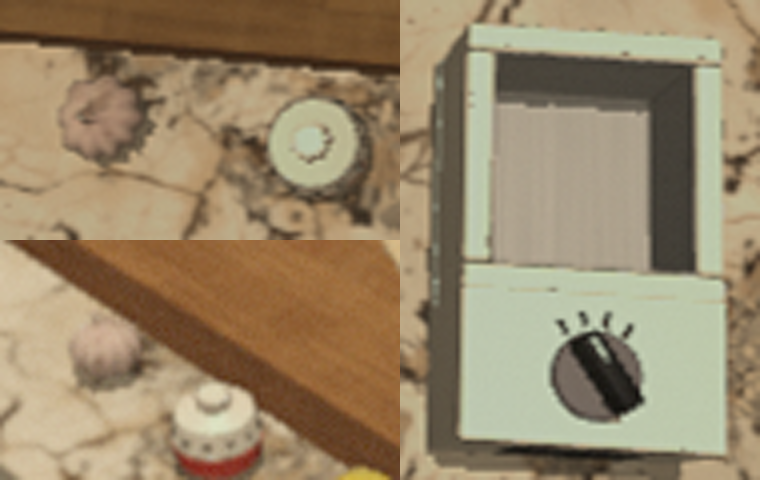

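The crops confirm it: the pale bulb with cloves sits at (210,234) in top and (247,193) in scene, with the timer to its right. The caddy's top corners and the dial's pointer are also clear.

```bash
cat >> h.py <<'E'
from scipy.spatial.transform import Rotation as R
def tri(a,b):
    (o1,d1),(o2,d2)=a,b; d1,d2=[d[0]/np.linalg.norm(d[0]) for d in(d1,d2)]
    s=np.linalg.lstsq(np.c_[d1,-d2],o2-o1,rcond=None)[0]
    p,q=o1+s[0]*d1,o2+s[1]*d2; return (p+q)/2,np.linalg.norm(p-q)
def to(target,ydir=None):
    "shift (cm) in tool axes and turn about tool z so that tool y lies along world angle ydir"
    s=manip.sense(); r=R.from_quat(s["tool_rot"]); M=r.as_matrix()
    out=(M.T@(np.array(target)-s["tcp_pos"])*100).round(2)
    yaw=np.arctan2(M[1,1],M[0,1])
    print("shift cm",out,"yaw_y",yaw.round(3),"turn z",None if ydir is None else -((ydir-yaw+np.pi/2)%np.pi-np.pi/2).round(3),"tilt",M[:,2].round(4))
E
python3 - <<'E'
from h import *
print(tri(ray("top",[[210.3,234]]),ray("scene",[[246.7,192.7]])))
uv=np.array([[68,27],[320,40],[326,455],[60,437]])/4-.375+[395,150]
P=plane("top",uv,.11); print(P.round(4))
m=np.array([[130,80],[130,-80],[-130,-80],[-130,80]])/1000.
A=m; B=P[:,:2]; H=(A-A.mean(0)).T@(B-B.mean(0)); th=np.arctan2(H[0,1]-H[1,0],H[0,0]+H[1,1])
c=B.mean(0); Rm=np.array([[np.cos(th),-np.sin(th)],[np.sin(th),np.cos(th)]])
print("yaw",th,"c",c,"res",(A@Rm.T+c-B).round(4).tolist())
print("dial",Rm@[-.088,0]+c,"well",Rm@[.045,0]+c)
dd=np.array([[[597-400,377]]])/4.-.375+[395,150]; print("dial px disc",plane("top",dd,.118))
bb=np.array([[590-400,338],[628-400,407]])/4.-.375+[395,150]; q=plane("top",bb,.146); print("bar",q.mean(0),np.arctan2(*(q[0]-q[1])[[1,0]]))
to([.434,.363,.2],np.pi/2)
E
```

```text
(array([0.4350985 , 0.37110592, 0.013508  ]), np.float64(0.0005293341540987731))
[[ 0.6624 -0.1271  0.11  ]
 [ 0.668  -0.284   0.11  ]
 [ 0.4116 -0.2903  0.11  ]
 [ 0.4083 -0.133   0.11  ]]
yaw 0.025080087524276796 c [ 0.53755816 -0.20858534] res [[0.0031, 0.0017], [0.0015, -0.0013], [-0.002, -0.0015], [-0.0027, 0.0011]]
dial [ 0.44958583 -0.21079216] well [ 0.582544   -0.20745685]
dial px disc [[ 0.44997529 -0.21058354  0.118     ]]
bar [ 0.44963094 -0.20901138  0.146     ] 0.5421636983577589
shift cm [-30.71 -14.9    3.06] yaw_y 1.27 turn z -0.301 tilt [-9.0e-04 -1.8e-03 -1.0e+00]
```

{"fn": "drive_tool", "kwargs": {
  "increments": [
    [0,-4,-2,0.5,0,0,-0.05],
    [0,-8,-4,1,0,0,-0.1],
    [0,-12,-6,1.5,0,0,-0.15],
    [0,-16,-8,2,0,0,-0.2],
    [0,-20,-10,2.5,0,0,-0.25],
    [0,-24,-12,3,0,0,-0.3],
    [0,-28,-13.7,3,0,0,-0.3],
    [0,-30.6,-14.9,3,0,0,-0.3],
    [0,-30.6,-14.9,3,0,0,-0.3],
    [0,-30.6,-14.9,3,0,0,-0.3]
  ],
  "force": 30
}}

```text
t: 1.1
tcp_pos: [0.4332, 0.3634, 0.2009]
tool_rot: [0.001, 1.0, -0.0, -0.001]
force: [0.7, -0.0, 0.0]
finger_gap: 1.001
```

```bash
python3 - <<'E'
from h import *
import pickle
s=manip.sense(); c=manip.camera_model("wrist"); im=manip.snapshot("wrist")[:,:,::-1]
cv2.imwrite("pics/w1.png",im); pickle.dump(c,open("w1.pkl","wb"))
print(s["t"],s["tcp_pos"],s["q"].round(3),c["cam_to_world"].round(3).tolist()); to([.434,.366,.2],np.pi/2)
E
```

```text
1.1 [0.43321789 0.36337301 0.20087537] [ 5.000e-01  4.860e-01  1.615e+00  1.000e-03  1.042e+00 -1.068e+00] [[0.002, 0.964, 0.264, 0.367], [1.0, -0.002, -0.002, 0.363], [-0.002, 0.264, -0.964, 0.343], [0.0, 0.0, 0.0, 1.0]]
shift cm [-0.15  0.2   0.09] yaw_y 1.57 turn z -0.001 tilt [-1.5e-03 -2.0e-04 -1.0e+00]
```

View pics/w1.png

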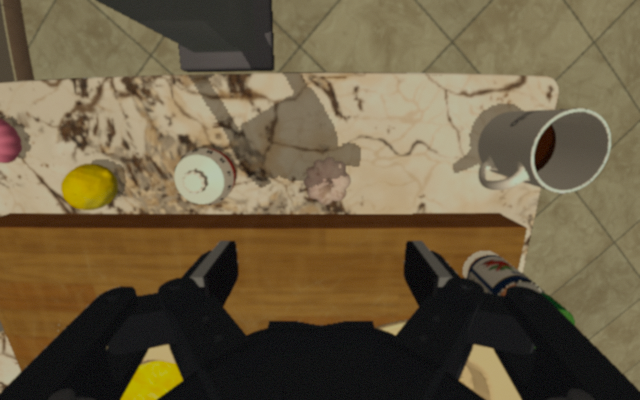

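The wrist view shows the garlic at about (327,181), between the timer (205,177) and the mug. The board edge is just below it. I'll triangulate it against the top view.

```bash
python3 - <<'E'
from h import *
import pickle
c=pickle.load(open("w1.pkl","rb"))
uv=[[327,181]]
print(plane("wrist",uv,.028,c),tri(ray("top",[[210.3,234]]),ray("wrist",uv,c)),tri(ray("scene",[[246.7,192.7]]),ray("wrist",uv,c)))
for z in(.02,.028): print(plane("top",[[210.3,234]],z),plane("scene",[[246.7,192.7]],z))
print("edges",plane("wrist",[[304,181],[350,181],[327,158],[327,204]],.028,c).round(3).tolist())
print("mug handle",plane("wrist",[[478,170]],.05,c),"timer",plane("wrist",[[235,177]],.03,c))
E
```

```text
[[0.43409119 0.36970894 0.028     ]] (array([0.43530876, 0.36963845, 0.01937034]), np.float64(0.0012981772169178528)) (array([0.43587542, 0.37050762, 0.01395622]), np.float64(0.002540463128807971))
[[0.43464659 0.36917875 0.02      ]] [[0.43009552 0.36336743 0.02      ]]
[[0.433822  0.3669916 0.028    ]] [[0.42418423 0.35362306 0.028     ]]
edges [[0.434, 0.343, 0.028], [0.434, 0.396, 0.028], [0.408, 0.37, 0.028], [0.462, 0.37, 0.028]]
mug handle [[0.41739634 0.53124945 0.05      ]] timer [[0.42873626 0.26452735 0.03      ]]
```

{"fn": "drive_tool", "kwargs": {
  "increments": [
    [0,-0.1,0.6,4,0,0,0],
    [0,-0.1,0.6,8,0,0,0],
    [0,-0.1,0.6,12,0,0,0],
    [0,-0.1,0.6,15,0,0,0],
    [0,-0.1,0.6,17.5,0,0,0],
    [0,-0.1,0.6,19.2,0,0,0],
    [0,-0.1,0.6,19.2,0,0,0],
    [255,-0.1,0.6,19.2,0,0,0],
    [255,-0.1,0.6,19.2,0,0,0],
    [255,-0.1,0.6,19.2,0,0,0],
    [255,-0.1,0.6,19.2,0,0,0],
    [255,-0.1,0.6,19.2,0,0,0],
    [255,-0.1,0.6,19.2,0,0,0],
    [255,-0.1,0.6,19.2,0,0,0]
  ],
  "force": 30
}}

```text
t: 2.55
tcp_pos: [0.4347, 0.3708, 0.0111]
tool_rot: [0.0, 1.0, 0.001, 0.001]
force: [-1.9, 1.1, 7.3]
finger_gap: 0.601
```

{"fn": "drive_tool", "kwargs": {
  "increments": [
    [255,0,0,-1,0,0,0],
    [255,0,0,-4,0,0,0],
    [255,0,0,-8,0,0,0],
    [255,0,0,-12,0,0,0],
    [255,0,0,-16,0,0,0],
    [255,0,0,-20,0,0,0],
    [255,0,0,-24,0,0,0],
    [255,0,0,-24,0,0,0],
    [255,0,0,-24,0,0,0]
  ]
}}

```text
t: 3.45
tcp_pos: [0.4346, 0.37, 0.2511]
tool_rot: [0.0, 1.0, 0.001, 0.002]
force: [-0.8, 0.2, -0.7]
finger_gap: 0.599
```

```bash
python3 - <<'E'
from h import *
s=manip.sense(); print(s["t"],s["tcp_pos"],s["finger_gap"],s["q"].round(2))
print(cv2.imwrite("pics/w2.png",manip.snapshot("wrist")[:,:,::-1]))
to([.5825,-.2075,.25],np.pi/2); to([.4497,-.2105,.2],.025+.6+np.pi/2)
E
```

```text
3.45 [0.43455187 0.36996439 0.25113557] 0.5986099280250464 [ 0.51  0.43  1.55 -0.    1.16 -1.06]
True
shift cm [-1.493e+01 -5.769e+01 -4.000e-02] yaw_y 1.57 turn z -0.001 tilt [-0.e+00 -2.e-04 -1.e+00]
shift cm [ -1.65 -58.     4.96] yaw_y 1.57 turn z -0.626 tilt [-0.e+00 -2.e-04 -1.e+00]
```

View pics/w2.png

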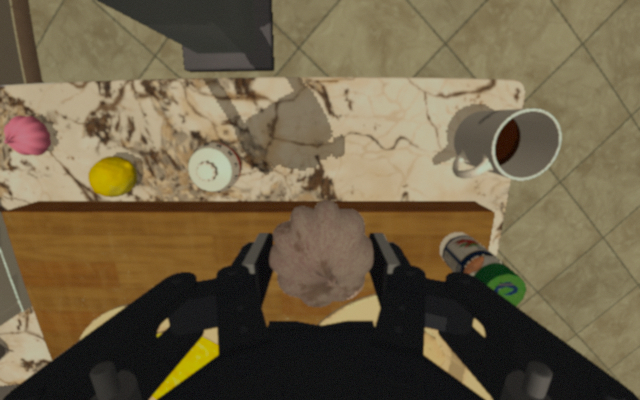

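The garlic is firmly held, at (322,253) between the pads. Next I carry it over the well.

{"fn": "drive_tool", "kwargs": {
  "increments": [
    [255,-1,-3,0,0,0,0],
    [255,-2,-7,0,0,0,0],
    [255,-3,-11.5,0,0,0,0],
    [255,-4,-16,0,0,0,0],
    [255,-5,-20.5,0,0,0,0],
    [255,-6.2,-25,0,0,0,0],
    [255,-7.4,-29.5,0,0,0,0],
    [255,-8.6,-34,0,0,0,0],
    [255,-9.8,-38.5,0,0,0,0],
    [255,-11,-43,0,0,0,0],
    [255,-12.2,-47.5,0,0,0,0],
    [255,-13.4,-52,0,0,0,0],
    [255,-14.5,-55.5,0,0,0,0],
    [255,-14.9,-57.7,0,0,0,0],
    [255,-14.9,-57.7,0,0,0,0],
    [255,-14.9,-57.7,0,0,0,0],
    [255,-14.9,-57.7,0,0,0,0]
  ]
}}

```text
t: 5.2
tcp_pos: [0.5819, -0.2051, 0.2486]
tool_rot: [-0.0, 1.0, 0.001, -0.001]
force: [0.6, 0.1, 0.1]
finger_gap: 0.603
```

```bash
python3 - <<'E'
from h import *
s=manip.sense(); print(s["t"],s["tcp_pos"],s["finger_gap"],s["q"].round(2))
import pickle; c=manip.camera_model("wrist");pickle.dump(c,open("w3.pkl","wb"))
print(cv2.imwrite("pics/w3.png",manip.snapshot("wrist")[:,:,::-1]))
to([.5825,-.2075,.07],np.pi/2)
E
```

```text
5.2 [ 0.58187871 -0.20513339  0.24864144] 0.603441770025396 [-0.52  0.5   1.43  0.    1.21 -2.09]
True
shift cm [-0.06 -0.26 17.9 ] yaw_y 1.572 turn z 0.001 tilt [-0.0015  0.0013 -1.    ]
```

View pics/w3.png

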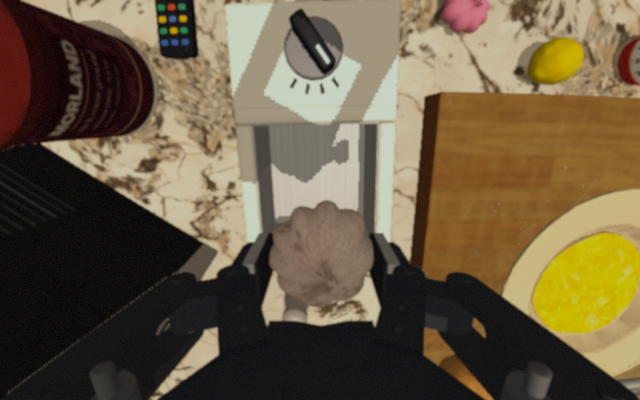

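```bash
python3 - <<'E'
from h import *
import pickle
c=pickle.load(open("w3.pkl","rb"))
print("disc",plane("wrist",[[313,48]],.118,c)); q=plane("wrist",[[298,15],[327,68]],.146,c); print("bar",q.mean(0),np.arctan2(*(q[1]-q[0])[[1,0]]))
print("edges",plane("wrist",[[236,122],[393,122],[253,125],[379,125]],.11,c).round(4))
E
```

```text
disc [[ 0.45239641 -0.21279136  0.118     ]]
bar [ 0.45440467 -0.21227386  0.146     ] 0.5305408945200192
edges [[ 0.5166 -0.2885  0.11  ]
 [ 0.5165 -0.1353  0.11  ]
 [ 0.5196 -0.272   0.11  ]
 [ 0.5195 -0.1489  0.11  ]]
```

{"fn": "drive_tool", "kwargs": {
  "increments": [
    [255,0,-0.3,4,0,0,0],
    [255,0,-0.3,8,0,0,0],
    [255,0,-0.3,12,0,0,0],
    [255,0,-0.3,15.5,0,0,0],
    [255,0,-0.3,17.8,0,0,0],
    [255,0,-0.3,17.8,0,0,0],
    [255,0,-0.3,17.8,0,0,0],
    [50,0,-0.3,17.8,0,0,0],
    [50,0,-0.3,17.8,0,0,0],
    [50,0,-0.3,17.8,0,0,0],
    [50,0,-0.3,17.8,0,0,0],
    [50,0,-0.3,17.8,0,0,0],
    [50,0,-0.3,13,0,0,0],
    [50,0,-0.3,8,0,0,0],
    [50,0,-0.3,3,0,0,0],
    [50,0,-0.3,0,0,0,0],
    [50,0,-0.3,0,0,0,0]
  ]
}}

```text
t: 6.95
tcp_pos: [0.5857, -0.2118, 0.2555]
tool_rot: [0.0, 1.0, -0.003, 0.005]
force: [0.0, 0.3, -0.1]
finger_gap: 0.805
```

```bash
python3 - <<'E'
from h import *
to([.4515,-.2115,.23],.6+np.pi/2)
E
```

```text
shift cm [13.44  0.03  2.4 ] yaw_y 1.57 turn z -0.601 tilt [ 0.0106 -0.0061 -0.9999]
```

{"fn": "drive_tool", "kwargs": {
  "increments": [
    [0,0.7,0,0,0,0,0.14],
    [0,1.5,0,0,0,0,0.28],
    [0,2.2,0,0,0,0,0.42],
    [0,3,0,0,0,0,0.56],
    [0,3.7,0,0,0,0,0.7],
    [0,4.5,0,0,0,0,0.84],
    [0,5.2,0,0,0,0,0.98],
    [0,6,0,0,0,0,1.12],
    [0,6.7,0,0,0,0,1.26],
    [0,7.5,0,0,0,0,1.4],
    [0,8.2,-0.1,0,0,0,1.54],
    [0,9,-0.1,0,0,0,1.68],
    [0,9.7,-0.2,0,0,0,1.82],
    [0,10.5,-0.2,0,0,0,1.96],
    [0,11.2,-0.3,0,0,0,2.1],
    [0,12,-0.3,0,0,0,2.24],
    [0,12.7,-0.3,0,0,0,2.38],
    [0,13.1,-0.3,0,0,0,2.52],
    [0,13.1,-0.3,0,0,0,2.54],
    [0,13.1,-0.3,0,0,0,2.54]
  ]
}}

```text
t: 8.95
tcp_pos: [0.4515, -0.2129, 0.2487]
tool_rot: [0.955, 0.297, -0.0, -0.0]
force: [0.3, 0.2, 0.1]
finger_gap: 1.002
```

```bash
python3 - <<'E'
from h import *
import pickle
s=manip.sense(); print(s["t"],s["tcp_pos"],s["finger_gap"],s["q"].round(2))
c=manip.camera_model("wrist");pickle.dump(c,open("w4.pkl","wb"))
cv2.imwrite("pics/w4.png",manip.snapshot("wrist")[:,:,::-1])
to([.4515,-.2115,.12],.6+np.pi/2)
E
```

```text
8.95 [ 0.45151779 -0.21286963  0.24874357] 1.0023907029896313 [-0.66  0.34  1.72  0.    1.09  0.3 ]
shift cm [ 0.06 -0.13 12.89] yaw_y -0.968 turn z 0.003 tilt [-5.e-04  5.e-04 -1.e+00]
```

View pics/w4.png

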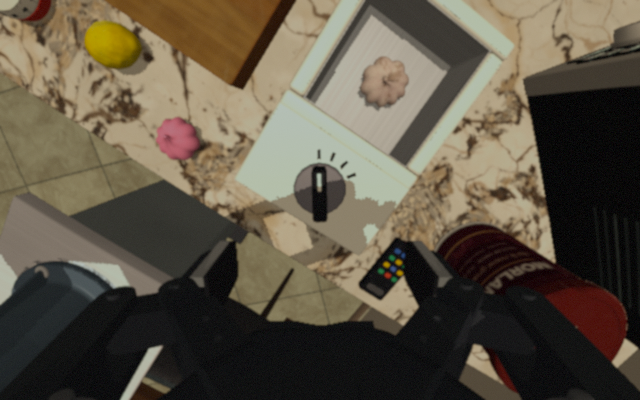

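The garlic lies in the well at (384,83). The dial disc is at (319,186), and its bar is upright in the picture, so it lines up with the jaws' plane.

```bash
python3 - <<'E'
from h import *
import pickle
c=pickle.load(open("w4.pkl","rb"))
im=cv2.imread("pics/w4.png"); g=im.max(2)
roi=np.zeros_like(g); roi[150:235,285:355]=1
m=((g<50)&(roi>0)).astype(np.uint8)
n,l,st,ce=cv2.connectedComponentsWithStats(m); k=1+np.argmax(st[1:,4]); print(st[k],ce[k])
pts=np.argwhere(l==k)[:,::-1].astype(np.float32); print(cv2.minAreaRect(pts))
print("disc",plane("wrist",[[319.5,187]],.118,c))
q=plane("wrist",[[319.5,168],[319.5,196]],.146,c); print(q,np.arctan2(*(q[0]-q[1])[[1,0]]))
print("corners",plane("wrist",[[291,90],[413,175],[236,180],[514,47]],.11,c).round(4).tolist())
E
```

```text
[312 166  16  55 652] [319.20245399 196.12116564]
((319.5, 193.0), (54.0, 15.0), 90.0)
disc [[ 0.45434486 -0.21128712  0.118     ]]
[[ 0.47404775 -0.19785781  0.146     ]
 [ 0.45295499 -0.21236389  0.146     ]] 0.6024421927114338
corners [[0.5153, -0.1366, 0.11], [0.5175, -0.284, 0.11], [0.4102, -0.1374, 0.11], [0.6676, -0.2859, 0.11]]
```

{"fn": "drive_tool", "kwargs": {
  "increments": [
    [0,0.1,0,4,0,0,0],
    [0,0.1,0,7.5,0,0,0],
    [0,0.1,0,10,0,0,0],
    [0,0.1,0,11.7,0,0,0],
    [0,0.1,0,12.4,0,0,0],
    [0,0.1,0,12.4,0,0,0],
    [80,0.1,0,12.4,0,0,0],
    [150,0.1,0,12.4,0,0,0],
    [255,0.1,0,12.4,0,0,0],
    [255,0.1,0,12.4,0,0,0],
    [255,0.1,0,12.4,0,0,0],
    [255,0.1,0,12.4,0,0,0],
    [255,0.1,0,12.4,0,0,0],
    [255,0.1,0,12.4,0,0,0]
  ],
  "force": 60
}}

```text
t: 10.4
tcp_pos: [0.4517, -0.2111, 0.1259]
tool_rot: [0.955, 0.296, -0.001, -0.001]
force: [-1.1, 3.5, 6.3]
finger_gap: 0.155
```

```bash
python3 - <<'E'
from h import *
s=manip.sense(); print(s)
E
```

```text
{'t': 10.4, 'q': array([-6.62124944e-01,  5.25915552e-01,  1.84322383e+00,  1.09390999e-03,
        7.75303342e-01,  3.06986945e-01]), 'qd': array([-2.27390962e-04,  3.15463664e-05,  6.91907823e-04,  4.60887675e-04,
       -1.80930323e-04, -5.17025974e-04]), 'tau': array([ -1.36810295, -34.49295044, -11.7278865 ,  -0.33314883,
        -0.95688153,   0.05224342]), 'tcp_pos': array([ 0.45166835, -0.21105427,  0.12587617]), 'tool_rot': array([ 9.55202063e-01,  2.95950743e-01, -5.00012807e-04, -1.38810773e-03]), 'force': array([-1.07913164,  3.47117907,  6.34523663]), 'ft_torque': array([0.56305515, 0.23255064, 0.01482799]), 'finger_gap': 0.15472277279478472}
```

{"fn": "drive_tool", "kwargs": {
  "increments": [
    [255,0,0,0,0,0,0.08],
    [255,0,0,0,0,0,0.16],
    [255,0,0,0,0,0,0.24],
    [255,0,0,0,0,0,0.32],
    [255,0,0,0,0,0,0.4],
    [255,0,0,0,0,0,0.48],
    [255,0,0,0,0,0,0.56],
    [255,0,0,0,0,0,0.64],
    [255,0,0,0,0,0,0.72],
    [255,0,0,0,0,0,0.8],
    [255,0,0,0,0,0,0.88],
    [255,0,0,0,0,0,0.96],
    [255,0,0,0,0,0,1.04],
    [255,0,0,0,0,0,1.1],
    [255,0,0,0,0,0,1.1],
    [255,0,0,0,0,0,1.1]
  ]
}}

```text
t: 12.0
tcp_pos: [0.4518, -0.2123, 0.1259]
tool_rot: [0.969, -0.246, -0.001, 0.0]
force: [-3.0, -0.3, 5.2]
finger_gap: 0.152
```

```bash
python3 - <<'E'
from h import *
s=manip.sense(); print(s["t"],s["tcp_pos"],s["force"],s["ft_torque"],s["finger_gap"],s["tau"][5]); to(s["tcp_pos"])
E
```

```text
12.0 [ 0.45180086 -0.21230511  0.12586236] [-3.01866483 -0.27696541  5.22400975] [0.06295501 0.39922203 0.05494187] 0.15204789040621378 0.115129672922194
shift cm [0. 0. 0.] yaw_y -2.068 turn z None tilt [-1.5e-03  2.0e-04 -1.0e+00]
```

{"fn": "drive_tool", "kwargs": {
  "increments": [
    [255,0,0,0,0,0,0.04],
    [255,0,0,0,0,0,0.08],
    [255,0,0,0,0,0,0.08],
    [255,0,0,0,0,0,0.08]
  ]
}}

```text
t: 12.4
tcp_pos: [0.4517, -0.2124, 0.1259]
tool_rot: [0.959, -0.285, -0.001, 0.0]
force: [-3.1, -0.4, 5.5]
finger_gap: 0.15
```

```bash
cat > st.py <<'E'
from h import *
s=manip.sense(); print(s["t"],s["tcp_pos"],s["force"],s["ft_torque"],s["finger_gap"],s["tau"][5]); to(s["tcp_pos"])
E
python3 st.py
```

```text
12.4 [ 0.45174748 -0.21237895  0.12588049] [-3.12264726 -0.4333708   5.53780393] [0.04063109 0.49179024 0.16661277] 0.14951832660008804 0.1350568514317274
shift cm [0. 0. 0.] yaw_y -2.148 turn z None tilt [-0.0016  0.     -1.    ]
```

{"fn": "drive_tool", "kwargs": {
  "increments": [
    [255,0,0,0,0,0,0.02],
    [255,0,0,0,0,0,0.04],
    [255,0,0,0,0,0,0.04],
    [255,0,0,0,0,0,0.04]
  ]
}}

```text
t: 12.8
tcp_pos: [0.4517, -0.2124, 0.1259]
tool_rot: [0.953, -0.303, -0.001, 0.0]
force: [-4.2, -0.1, 4.8]
finger_gap: 0.153
```

```bash
python3 st.py
```

```text
12.8 [ 0.45173198 -0.21243494  0.12588735] [-4.18337335 -0.1189327   4.81013496] [0.02793408 0.48026689 0.54193096] 0.15283808894182432 0.48907505348324776
shift cm [0. 0. 0.] yaw_y -2.186 turn z None tilt [-1.8e-03 -4.0e-04 -1.0e+00]
```

The torque rose from 0.14 to 0.49 N m, so the dial is against its end stop. One last look before handing in.

```bash
python3 - <<'E'
from h import *
w=manip.snapshot("wrist")[:,:,::-1]; t=manip.snapshot("top")[:,:,::-1]
cv2.imwrite("pics/f.png",np.vstack([cv2.resize(w[:, :],(480,300)),cv2.resize(t[140:290,190:490],(480,240))]))
E
python3 st.py
```

```text
12.9 [ 0.45171819 -0.21242506  0.12587889] [-3.37846123 -0.68326376  7.0993533 ] [0.08753742 0.42850597 0.47373677] 0.14716456163625827 0.48766784369945526
shift cm [0. 0. 0.] yaw_y -2.186 turn z None tilt [-1.8e-03 -4.0e-04 -1.0e+00]
```

View pics/f.png

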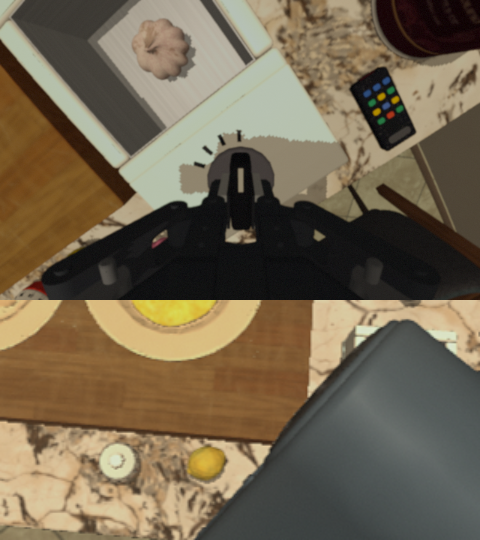

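The garlic is in the well at (162,50). The dial pointer at (240,180) lines up with the last of the four marks at (240,135), and the fingers are holding the bar. The timer and lemon are where they were.

```bash
python3 -c "
from station import manip; print(manip.sign_off())"
```

```text
the job is handed in; nothing more can be done
None
```

The garlic bulb is in the caddy's well, and I handed the job in at about 13 s with the gripper holding the dial clockwise at its third click.

- **Garlic:** I gripped the pale bulb, lowered it into the well and released it. Two later wrist pictures show it lying on the well floor. I left the pink look-alike alone.
- **Dial:** I turned the bar about 1.22 rad. The twisting torque rose from about 0.14 to 0.49 N m, well above the 0.17 N m that turning takes, so it was against the end stop. The last picture shows the pointer at the last mark. I left the grip at 60 N.
- **Lemon and timer:** both look unmoved in the last top view.
- **Disagreements:** the first scene-camera estimate of the garlic was about 1–2 cm off the others, so I used the top and wrist views. The bar's rest angle read 0.53–0.60 rad against the expected 0.625. The end-stop torque settles the final dial position, whatever the rest angle was.

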